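# Test the stop button of the key-cutting machine

### The job

Do the morning check of the key-cutting machine's stop button: push the mushroom head in with the fingertips, take the hand off and see that it stays in by itself, then push it round clockwise by its lobes until the latch lets go and the head springs back out. Leave the head fully out and turned back to rest; do not press the start button, and do not pick up or shift the padlock, the oil bottle or the brush.

Things in the scene. Friction and masses are not known exactly. Their poses are not given: they have to be found in the camera images.
- machine: key-cutting machine, fixed on the counter, turned up to 20 degrees either way. Grey base 300 mm deep (own x, -x is the robot's side), 420 mm wide (own y), 75 mm high; origin under its centre, on the counter, z up. At own y below 0 its top is a level control deck, 75 mm above the counter; at own y above 0 stand motor, cutter and carriage, up to 220 mm high
- stop_unit: the stop control on the control deck: a legend disc 86 mm across and 3 mm thick, a collar 34 mm across and 13 mm high, the mushroom head above them. Origin on the deck surface, on the head's upright axis, at own x -60 mm, y -120 mm of the machine; fixed to it
- stop_top (a point): centre of the domed top of the mushroom head, 47 mm above the deck when out; moves and turns with the head, z up. The head is a hub 40 mm across with three finger lobes on its rim 120 degrees apart, the first along this point's +x
- stop_lobe (a point): centre of the first lobe, half-way up; turns with the head. Each lobe is 20 mm wide along the rim and 21 mm high, with round ends (radius 6 mm, centred 26 mm from the head's axis); it reaches out to 32 mm from the axis and from 4 to 25 mm below the head's top. In the gaps between lobes, 28 mm wide, the hub's bare side is 20 mm from the axis: an upright closed fingertip fits in
- stop_plunger (a joint): how far the head is in, in m: 0 fully out, about 0.0055 latched, 0.008 pressed to its stop. A spring resists with 8 N at first and 16 N at the stop; pressed past about 0.0065 it latches, and stays at about 0.0055 when let go. It cannot be pulled out
- stop_head (a joint): how far the head is turned clockwise seen from above, in rad: 0 at rest, stop at 0.85. A spring of about 0.1 N m turns it back to 0 when let go. Latched, it must be turned past about 0.45 to spring out; let go sooner, it turns back and stays latched. A fingertip pressed on a lobe may rub and hold the head down: draw it away upward
- start_button_top (a point): centre of the top of the start button, a flat plunger 22 mm across in a ring 38 mm across, 21 mm above the deck, about 107 mm from the stop's axis; to be left alone
- start_button (a joint): how far the start button is in, in m: 0 out, 0.005 fully in
- padlock: brass padlock standing on the control deck, 24 x 50 mm, 84 mm high with its shackle; origin under its centre; stands at least 110 mm from the stop's axis; leave it alone
- oil_bottle: oil bottle standing on the counter beside the control deck, 42 mm across, 115 mm high; origin under its centre; leave it alone
- chip_brush: hand brush 200 mm long, lying on the counter beside the control deck, beyond the oil bottle; origin at its middle, its own x along it; leave it alone

How it is judged (in metres and radians):
On the way, in this order (a step that is already met when the one before it is completed fails the run):
1. the mushroom head has been pushed in and stays latched with the hand off it (value of joint stop_plunger above 0.004 m and value of joint stop_head below 0.15 rad and contact force between each of the fingers, the arm and stop_unit below 0.05 N), for 0.2 s.
2. the head has been turned clockwise until the latch let go (value of joint stop_head above 0.3 rad and value of joint stop_plunger below 0.004 m), for 0.02 s.
At the end, for the whole second after the job is handed in: the mushroom head is fully out (within 1.5 mm) and turned back to rest (within 0.12 rad), the start button is out, and padlock, bottle and brush are within 20 mm of where they were (value of joint each of stop_plunger, start_button below 0.0015 m and value of joint stop_head below 0.12 rad and distance of each of padlock, oil_bottle, chip_brush from where it was at the start of the episode below 0.02 m); the robot touches nothing.
It fails at once if the start button was pressed (value of joint start_button above 0.0025 m).
It fails at once if the stop was worked with the arm or the gripper's body instead of the fingers (contact force between the arm and stop_unit above 2 N).
It fails at once if a bystander was picked up, shifted or tipped over (distance of any of padlock, oil_bottle, chip_brush from where it was at the start of the episode above 0.02 m or angle between any of padlock, oil_bottle, chip_brush's own z axis and vertical above 0.5 rad).
It also fails if it takes over 38 s, if anything falls off the work surface, if the arm or the gripper's body presses on something with over 40 N, if the wrist force passes 120 N, or if a joint passes its speed limit or range.

### The arm

A 6-joint arm with a two-finger parallel gripper is mounted at the origin on the work surface. World frame = base frame: x ahead of the robot, y to its left, z up, the work surface at z = 0. Lengths are in mm, angles in rad, forces in N, time in s.
With the tool pointing down it reaches from about 300 to 775 mm from the base axis. Payload 14.6 kg.
Tool frame: the origin (TCP) lies midway between the tips of the shut fingers; the grasp point (between the pads) lies 19 mm behind it; z points along the fingers, y is the direction in which the jaws open and shut (so a half turn about z gives the same grasp; the last joint's range is limited). The gripper opens to 94 mm and grips with 3 to 60 N. Pads are 16 mm wide; open, the fingers measure 119 mm over their backs; the gripper's body (75 mm by 177 mm) begins 78 mm behind the grasp point.
Start: joints at [1.213, 0.3, 1.521, -0, 1.321, -0.067], TCP at [157.693, 526.899, 205.446] pointing down, gripper open.
Joint ranges: [-3.03, 3.03], [-0.79, 2.21], [0.23, 2.52], [-1.04, 4.18], [0, 3.07], [-2.55, 2.55]. Speed limits (rad/s): [2.22, 2.22, 2.57, 3.14, 3.14, 3.14].

### API

Orientations are given as [roll, pitch, yaw] about the fixed x, y, z axes, in that order (R = Rz(yaw) Ry(pitch) Rx(roll)).
In Python, from cell import read_state, camera, get_calibration, sign_off gives the robot as it stands.
- The arm moves only by the tool carry_out, never from a script. Its argument "series" is a list of rows, each an object with "delta_pos": the shift along the world's x, y, z in mm, a list of three; "turn": the turn, a rotation vector about the world's x, y, z in rad, a list of three; "hand": the opening, from 0 (shut) to 1 (fully open). A call has 1 to 8 rows; each row is the pose to reach, as a shift and turn from the pose commanded when the call began; what a row does not reach only later rows make up. A row lasts 1/8 s, in which the tool goes at most 62.5 mm and 10.7 degrees, less where a joint would pass 70% of its speed; a pose out of reach is approached as far as the arm can. A call with a gripper value outside its range is refused whole. The fingers move at their own pace and stop on an object; "squeeze" is the grip in N (left out, the last holds). Time passes only in rows, so rows that repeat a pose let the fingers close. It gives the time, the measured TCP pose, the force and the opening at its end, in the units of the state.
- read_state(): the state, without advancing time (a new reading comes with each control period).
- camera(name): name is "scene" or "top" or "wrist"; returns the picture (420x560x3 uint8, red, green, blue); there is no depth.
- get_calibration(name): a dict with "intrinsics" (3x3 intrinsics, pixels), "pose" (4x4, takes a point from camera to world coordinates). Camera axes: x right, y down, z forward; pixel columns grow to the right and rows downward; lengths in mm; the calibration is good to about 2 mm. A picture is of the moment at which its call begins: read the wrist's pose just before it. get_calibration takes no time and is no camera call; for the wrist camera it gives the pose at the moment of the call.
- sign_off(): hands the job in, once; it reports no verdict.
The state is a dict: "clock": time; "joints": joint angles; "qd": joint speeds; "effort": joint torques, N m; "eef_pos": TCP position; "eef_rot": TCP orientation; "wrist_force": force on the tool from outside, world axes, zero at the start; "moment": the same for the moment, N m; "finger_gap": finger opening in mm.
Only numpy, scipy, OpenCV 4.12 (cv2) and the standard library are available. Lean on these libraries where they do the work, as an engineer would, in place of code of your own. Each camera call takes 0.05 s, during which the arm holds its last target.

## Working session

There is one attempt and no reset: what is moved stays moved. The work goes in short steps, Python scripts to look and compute and a tool call to move; the robot and the scene stay as the last step left them, time stands still between calls to the robot, and variables do not carry over. Pictures are saved under pics/ and viewed, and the job is handed in when it is done.

Besides the shell and the picture viewer there is one more tool, called by a JSON object that holds its "op" and its "data". carry_out: Moves the arm, as the interface text tells. Its arguments: {"type":"object","properties":{"series":{"type":"array"},"squeeze":{"type":"number"}},"required":["series"]}

```bash
mkdir -p pics; ls
python3 - <<'E'
from cell import *
import cv2,numpy as np
s=read_state();print(s)
for n in ['scene','top','wrist']:
    c=get_calibration(n);print(n,np.array(c['intrinsics']).round(1).tolist(),np.array(c['pose']).round(3).tolist())
    im=camera(n);cv2.imwrite(f'pics/{n}0.png',im[:,:,::-1])
E
```

```text
pics
{'clock': 0.0, 'joints': array([ 1.21345666e+00,  3.00482203e-01,  1.52158923e+00,  2.07931009e-05,
        1.32071456e+00, -6.65848406e-02]), 'qd': array([-0.00038338, -0.00033787, -0.00050165,  0.00226068,  0.00117523,
       -0.00063969]), 'effort': array([-2.60653462e-03, -5.31811845e+01, -3.52734232e+01,  7.07268412e-02,
        2.45956139e-02, -6.98051076e-05]), 'eef_pos': array([157.56631446, 526.66454895, 204.87680099]), 'eef_rot': array([-3.14040330e+00, -9.94949020e-05,  2.85083261e+00]), 'wrist_force': array([-0.23760944,  0.42612571, -0.91667237]), 'moment': array([-0.04298876,  0.01143964, -0.07099047]), 'finger_gap': 93.8546143898873}
scene [[413.8, 0.0, 286.4], [0.0, 413.8, 216.9], [0.0, 0.0, 1.0]] [[-0.645, 0.59, -0.485, 955.175], [0.764, 0.505, -0.402, 225.029], [0.007, -0.63, -0.777, 617.185], [0.0, 0.0, 0.0, 1.0]]
top [[397.6, 0.0, 285.4], [0.0, 397.6, 216.7], [0.0, 0.0, 1.0]] [[0.017, -0.999, 0.033, 579.392], [-1.0, -0.018, -0.02, -51.58], [0.021, -0.033, -0.999, 821.394], [0.0, 0.0, 0.0, 1.0]]
wrist [[301.2, 0.0, 280.6], [0.0, 301.2, 207.4], [0.0, 0.0, 1.0]] [[0.287, 0.923, 0.257, 82.153], [0.958, -0.276, -0.078, 549.72], [-0.001, 0.269, -0.963, 383.849], [0.0, 0.0, 0.0, 1.0]]
```

View pics/top0.png

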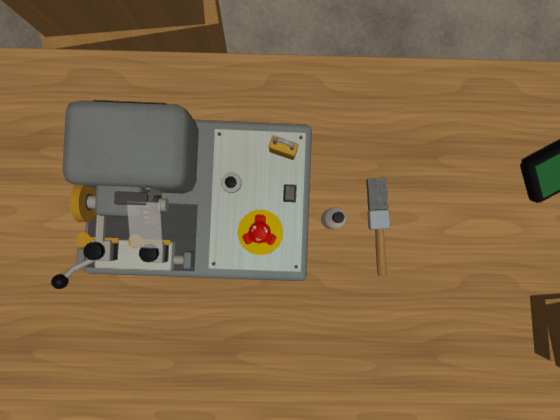

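View pics/scene0.png

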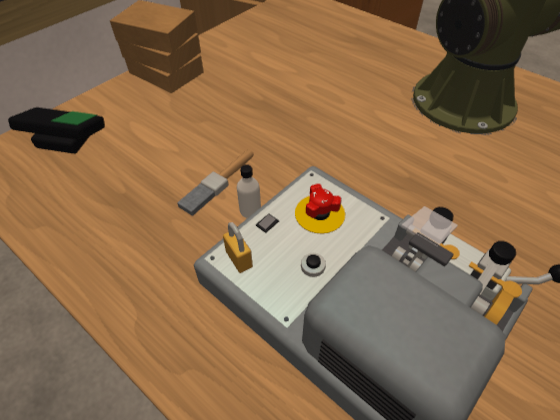

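Run:
```python
import cv2
a=cv2.imread('pics/top0.png')
print(a.shape)
```

```text
(420, 560, 3)
```

The top view shows the stop's red head at about (260,232), the start button at (231,183), the padlock at (284,147), the bottle at (335,218) and the brush at (379,225). I'll enlarge the area around the stop.

Run:
```python
import cv2
a=cv2.imread('pics/top0.png')[195:270,210:310]
cv2.imwrite('pics/crop0.png',cv2.resize(a,None,fx=8,fy=8,interpolation=cv2.INTER_CUBIC))
```

```text
(no output)
```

View pics/crop0.png

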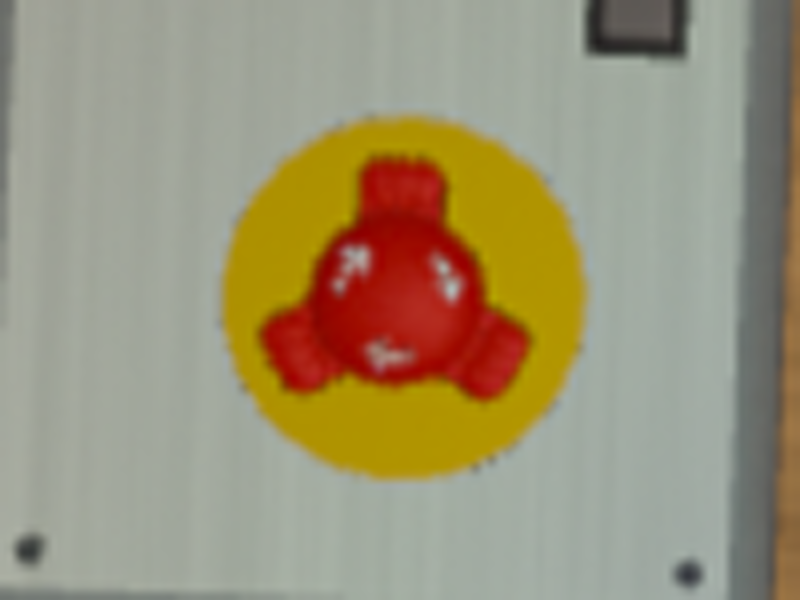

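Disc centre is at full-image (260.5,232.2), with lobes pointing up, lower left and lower right. Next I'll compute world positions.

```bash
cat > h.py <<'E'
import numpy as np,cv2
from cell import *
def ray(n,uv,z,c=None):
    c=c or get_calibration(n);K=np.array(c['intrinsics']);T=np.array(c['pose'])
    d=T[:3,:3]@np.linalg.solve(K,[uv[0],uv[1],1]);o=T[:3,3]
    return (o+d*(z-o[2])/d[2])[:2]
def proj(n,P,c=None):
    c=c or get_calibration(n);K=np.array(c['intrinsics']);T=np.array(c['pose'])
    q=K@(T[:3,:3].T@(np.array(P)-T[:3,3]));return q[:2]/q[2]
E
python3 - <<'E'
from h import *
for n in ['top','scene']:
    a=cv2.imread(f'pics/{n}0.png');h=cv2.cvtColor(a,cv2.COLOR_BGR2HSV).astype(int)
    m=((h[...,0]>20)&(h[...,0]<32)&(h[...,1]>200)|((h[...,0]<8)|(h[...,0]>172))&(h[...,1]>200)&(h[...,2]>60)).astype(np.uint8)
    k,l,st,ce=cv2.connectedComponentsWithStats(m)
    for i in range(1,k):
        if st[i,4]>500: print(n,st[i],ce[i])
    red=(((h[...,0]<8)|(h[...,0]>172))&(h[...,1]>150)).astype(np.uint8)
    k,l,st,ce=cv2.connectedComponentsWithStats(red)
    for i in range(1,k):
        if st[i,4]>150: print(n,'red',st[i],ce[i],ray(n,ce[i],110))
C=lambda x,y:(210+x/8-.5+.06,195+y/8-.5+.06)
print('disc',ray('top',C(404,298),78),'hub',ray('top',C(399,296),112))
c=ray('top',C(399,296),112)
for p in [(402,188),(303,350),(492,358)]:
    q=ray('top',C(*p),110)-c;print('lobe',q,np.hypot(*q),np.degrees(np.arctan2(q[1],q[0])))
print('start',ray('top',(231,182.5),96))
# deck plate edges: bolts
b=[ray('top',p,75) for p in [(217,136),(302,135),(213.5,263.5),(296,266.7)]]
print(b)
for i,j in [(2,0),(3,1)]:
    d=b[i]-b[j];print(np.degrees(np.arctan2(-d[1],-d[0])))
print('padlock',ray('top',(284,147),140),'bottle',ray('top',(335,218),80),'motor edge', ray('top',(195,150),220),ray('top',(190,262),120))
E
```

```text
top [ 238  210   45   44 1379] [260.00362582 231.96084119]
top red [243 215  33  30 498] [259.11445783 231.98393574] [574.76714846 -19.25715928]
scene [ 295  184   50   49 1526] [319.58584535 211.39908257]
scene red [306 184  35  34 727] [321.29711142 201.61348006] [577.10303053 -15.09408975]
disc [574.91323855 -19.55946935] hub [575.54413972 -19.90371312]
lobe [24.11821485 -0.11828672] 24.118504917946524 -0.28100237885671353
lobe [-12.40381517  21.23886426] 24.595609075275725 120.285568926249
lobe [-13.48913352 -20.91111101] 24.884358274525148 -122.82485442144863
start [664.07908027  34.37802601]
[array([753.92619864,  65.06652879]), array([759.34281868, -95.22908458]), array([514.3923633 ,  66.14964038]), array([510.77457362, -87.87444033])]
-0.2590752980387705
-1.694774692988824
padlock [722.14204868 -60.67994742] bottle [ 603.10488976 -159.17081675] motor edge [697.93521926  75.13339698] [520.30105854 100.09555734]
```

View pics/wrist0.png

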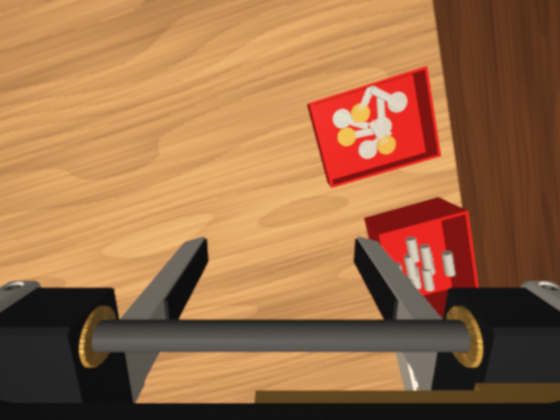

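The stop axis is near (575, -19.5), and one lobe points roughly along +x (yaw about -1°). I'll use the gap at -60°, because the turn then moves away from the motor. First I'll rise with the fingers shut, go over the stop and check with the wrist camera.

{"op": "carry_out", "data": {"series": [{"delta_pos":[0,0,60],"turn":[0,0,0.16],"hand":0},{"delta_pos":[20,-30,95],"turn":[0,0,0.32],"hand":0},{"delta_pos":[58,-78,95],"turn":[0,0,0.48],"hand":0},{"delta_pos":[95,-126,95],"turn":[0,0,0.64],"hand":0},{"delta_pos":[132,-174,95],"turn":[0,0,0.8],"hand":0},{"delta_pos":[170,-222,95],"turn":[0,0,0.815],"hand":0},{"delta_pos":[207,-270,95],"turn":[0,0,0.815],"hand":0},{"delta_pos":[244,-318,95],"turn":[0,0,0.815],"hand":0}], "squeeze": 20}}

```text
clock: 1.15
eef_pos: [402.5, 207.1, 300.5]
eef_rot: [3.142, 0.0, -2.617]
wrist_force: [1.3, 1.0, -0.6]
finger_gap: 17.1
```

{"op": "carry_out", "data": {"series": [{"delta_pos":[36,-48,0],"turn":[0,0,0],"hand":0},{"delta_pos":[72,-96,0],"turn":[0,0,0],"hand":0},{"delta_pos":[108,-144,0],"turn":[0,0,0],"hand":0},{"delta_pos":[144,-190,-10],"turn":[0,0,0],"hand":0},{"delta_pos":[173,-228,-50],"turn":[0,0,0],"hand":0},{"delta_pos":[173,-228,-90],"turn":[0,0,0],"hand":0},{"delta_pos":[173,-228,-90],"turn":[0,0,0],"hand":0},{"delta_pos":[173,-228,-90],"turn":[0,0,0],"hand":0}]}}

```text
clock: 2.15
eef_pos: [575.1, -18.7, 212.4]
eef_rot: [-3.14, 0.002, -2.617]
wrist_force: [-0.5, 0.1, 1.4]
finger_gap: 0.4
```

Run:
```python
from h import *
import pickle
s=read_state();print(s['eef_pos'],s['eef_rot'],s['finger_gap'],s['wrist_force'],s['joints'])
c=get_calibration('wrist');im=camera('wrist');pickle.dump(c,open('w1.pkl','wb'))
cv2.imwrite('pics/w1.png',im[:,:,::-1])
print(proj('wrist',[575,-19.5,122],c),proj('wrist',[*s['eef_pos']],c))
cv2.imwrite('pics/t1.png',camera('top')[:,:,::-1])
```

```text
[575.13653796 -18.71973365 212.38676173] [-3.14038555e+00  1.73600555e-03 -2.61677603e+00] 0.3823882844341407 [-0.52295635  0.09676339  1.37174566] [-9.61965640e-02  3.50372159e-01  1.43816832e+00  2.90877163e-05
  1.35093794e+00 -2.19181478e+00]
[279.41263064 210.14717568] [279.75518941 250.2840281 ]
```

View pics/w1.png

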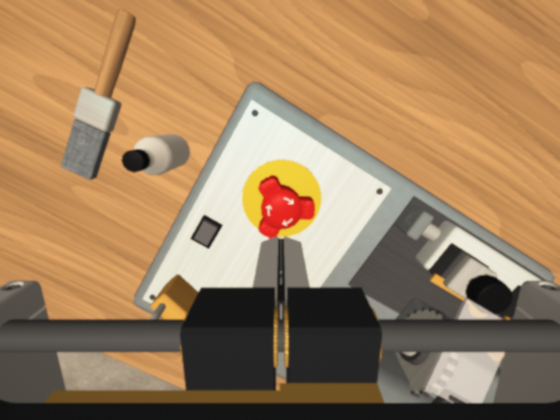

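The wrist view shows the yellow disc at about (282,198), the red head at about (281,204) and the shut fingertips at (280,240). The fingers are over the deck, with nothing nearby in the way.

Run:
```python
from h import *
a=cv2.imread('pics/w1.png')[150:260,220:340]
cv2.imwrite('pics/w1c.png',cv2.resize(a,None,fx=6,fy=5.4545454/1*1.1,interpolation=cv2.INTER_CUBIC)[:600])
a=cv2.imread('pics/w1.png')[150:250,220:340]
cv2.imwrite('pics/w1c.png',cv2.resize(a,None,fx=6,fy=6,interpolation=cv2.INTER_CUBIC))
```

```text
(no output)
```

View pics/w1c.png

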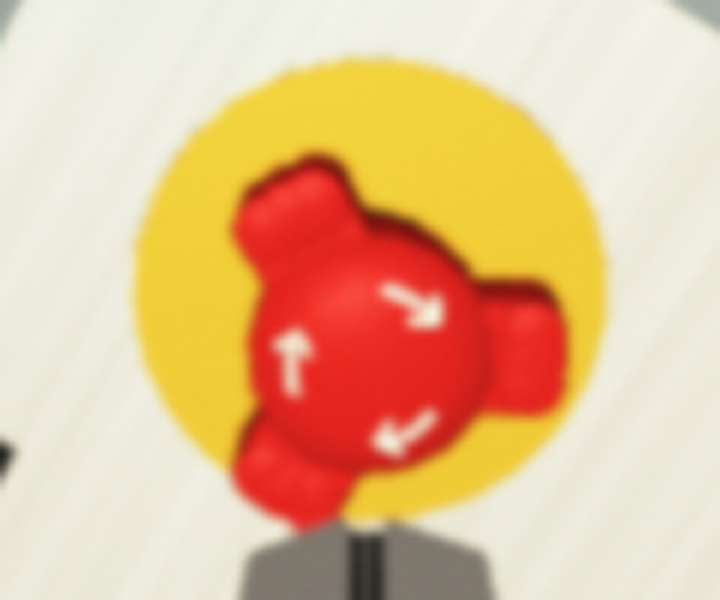

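```bash
cat > fit.py <<'E'
from h import *
from scipy.optimize import minimize
def mask(a):
    h=cv2.cvtColor(a,cv2.COLOR_BGR2HSV).astype(int)
    return (((h[...,0]<9)|(h[...,0]>170))&(h[...,1]>150)&(h[...,2]>50)).astype(np.uint8)
def sil(n,c,x,y,ph,ztop,S=4):
    out=np.zeros((420*S,560*S),np.uint8)
    def put(pts):
        p=np.array([proj(n,q,c) for q in pts]);p=(p+.5)*S-.5
        cv2.fillConvexPoly(out,cv2.convexHull(p.round().astype(np.int32)),1)
    t=np.linspace(0,2*np.pi,28)
    put([[x+r*np.cos(a),y+r*np.sin(a),ztop+z] for a in t for r,z in ((20,-5),(20,-25),(12,-1))])
    for k in range(3):
        a0=ph+k*2*np.pi/3;R=np.array([[np.cos(a0),-np.sin(a0)],[np.sin(a0),np.cos(a0)]])
        P=[]
        for s in (-4,4):
            for a in t: P.append(R@[26+6*np.cos(a),s+6*np.sin(a)])
        P+= [R@[15,10],R@[15,-10]]
        put([[x+p[0],y+p[1],ztop+z] for p in P for z in (-4,-25)])
    return out
def fit(n,c,im,box,x0,ztop):
    S=4;u0,u1,v0,v1=box
    m=cv2.resize(im,None,fx=S,fy=S,interpolation=cv2.INTER_CUBIC);m=mask(m)
    m=m[v0*S:v1*S,u0*S:u1*S]
    f=lambda p:1-(lambda s:(s&m).sum()/(s|m).sum())(sil(n,c,p[0],p[1],p[2]/20,ztop)[v0*S:v1*S,u0*S:u1*S])
    r=minimize(f,x0,method='Nelder-Mead',options=dict(initial_simplex=[[x0[0]+a,x0[1]+b,x0[2]+d] for a,b,d in((0,0,0),(3,0,0),(0,3,0),(0,0,2))],xatol=.1,fatol=1e-3))
    return r.x[0],r.x[1],np.degrees(r.x[2]/20),r.fun
E
python3 - <<'E'
from fit import *
import pickle
c=pickle.load(open('w1.pkl','rb'))
print('wrist',fit('wrist',c,cv2.imread('pics/w1.png'),(240,330,160,236),[575,-19.5,-.3],122))
print('disc w',ray('wrist',(281.25,197.6),78,c))
for n,b in (('top',(235,290,205,260)),('scene',(295,350,170,240))):
    print(n,fit(n,get_calibration(n),cv2.imread(f'pics/{n}0.png'),b,[575,-19.5,-.3],122))
E
```

```text
wrist (np.float64(575.9397174711363), np.float64(-16.657401155978512), np.float64(-0.2576133022947213), np.float64(0.18049966239027682))
disc w [573.10109712 -18.54371584]
top (np.float64(575.6666666666666), np.float64(-19.77777777777778), np.float64(-1.70826305585301), np.float64(0.2334805993084902))
scene (np.float64(574.6402693383488), np.float64(-17.86853178047839), np.float64(0.45516886119179156), np.float64(0.16446138357543505))
```

The centre estimates agree within about 1.5 mm at (575, -18.5), with lobe angle near 0. Now I'll descend to just above the head.

{"op": "carry_out", "data": {"series": [{"delta_pos":[0,0,-40],"turn":[0,0,0],"hand":0},{"delta_pos":[0,0,-75],"turn":[0,0,0],"hand":0},{"delta_pos":[0,0,-83],"turn":[0,0,0],"hand":0},{"delta_pos":[0,0,-83],"turn":[0,0,0],"hand":0},{"delta_pos":[0,0,-83],"turn":[0,0,0],"hand":0}]}}

```text
clock: 2.88
eef_pos: [575.5, -19.1, 129.3]
eef_rot: [-3.14, 0.002, -2.617]
wrist_force: [1.0, -0.1, -0.2]
finger_gap: 0.3
```

{"op": "carry_out", "data": {"series": [{"delta_pos":[0,0,-6],"turn":[0,0,0],"hand":0},{"delta_pos":[0,0,-9],"turn":[0,0,0],"hand":0},{"delta_pos":[0,0,-12],"turn":[0,0,0],"hand":0},{"delta_pos":[0,0,-14],"turn":[0,0,0],"hand":0},{"delta_pos":[0,0,-15],"turn":[0,0,0],"hand":0},{"delta_pos":[0,0,-15],"turn":[0,0,0],"hand":0}]}}

```text
clock: 3.62
eef_pos: [575.6, -19.2, 114.3]
eef_rot: [-3.14, 0.003, -2.617]
wrist_force: [-1.8, -0.6, 14.6]
finger_gap: 0.7
```

The force of 14.6 N suggests about 6.6 mm in, so I'll push slightly further towards the stop.

{"op": "carry_out", "data": {"series": [{"delta_pos":[0,0,-1],"turn":[0,0,0],"hand":0},{"delta_pos":[0,0,-1.5],"turn":[0,0,0],"hand":0},{"delta_pos":[0,0,-1.5],"turn":[0,0,0],"hand":0}]}}

```text
clock: 4.0
eef_pos: [575.9, -19.2, 113.7]
eef_rot: [-3.139, 0.003, -2.617]
wrist_force: [-4.7, 0.9, 21.8]
finger_gap: 0.4
```

At 21.8 N the head is on its stop. I'll take the hand off, wait and look.

{"op": "carry_out", "data": {"series": [{"delta_pos":[0,0,10],"turn":[0,0,0],"hand":0},{"delta_pos":[0,0,40],"turn":[0,0,0],"hand":0},{"delta_pos":[0,0,57],"turn":[0,0,0],"hand":0},{"delta_pos":[0,0,57],"turn":[0,0,0],"hand":0},{"delta_pos":[0,0,57],"turn":[0,0,0],"hand":0}]}}

```text
clock: 4.62
eef_pos: [574.3, -19.1, 166.9]
eef_rot: [3.141, -0.001, -2.617]
wrist_force: [0.5, -0.4, 0.7]
finger_gap: 0.5
```

Run:
```python
from fit import *
import pickle
s=read_state();print(s['eef_pos'],s['wrist_force'])
a=camera('scene')[:,:,::-1].copy();cv2.imwrite('pics/s2.png',a)
c=get_calibration('wrist');w=camera('wrist')[:,:,::-1].copy();cv2.imwrite('pics/w2.png',w);pickle.dump(c,open('w2.pkl','wb'))
o=cv2.imread('pics/scene0.png')
z=lambda i:cv2.resize(i[170:240,285:355],None,fx=5,fy=5,interpolation=cv2.INTER_CUBIC)
cv2.imwrite('pics/s2c.png',np.hstack([z(o),z(a)]))
for zt in (122,116.5):print(fit('scene',get_calibration('scene'),a,(295,350,170,240),[575,-19.5,-.3],zt))
```

```text
[574.28892576 -19.07318823 166.85381003] [ 0.5259333  -0.39568443  0.70938657]
(np.float64(577.6106917774987), np.float64(-14.811893206211682), np.float64(-0.3305634713824461), np.float64(0.18472291562656018))
(np.float64(574.7601662208638), np.float64(-18.44307629938431), np.float64(-0.2267238514274555), np.float64(0.16907756051464706))
```

View pics/s2c.png

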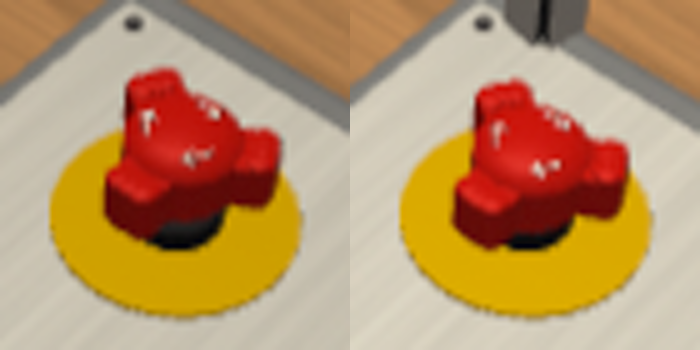

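View pics/w2.png

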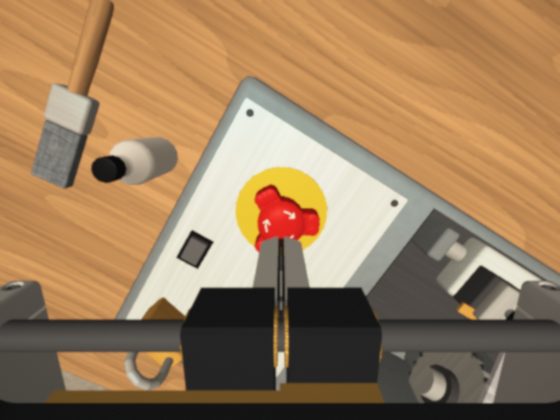

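The scene crop shows the head about 5 mm lower than before, down on its collar with the hand off, so it has latched unturned. Next I'll put the fingertips into the gap at -60°.

{"op": "carry_out", "data": {"series": [{"delta_pos":[18,-29.5,0],"turn":[0,0,0],"hand":0},{"delta_pos":[18,-29.5,-25],"turn":[0,0,0],"hand":0},{"delta_pos":[18,-29.5,-42],"turn":[0,0,0],"hand":0},{"delta_pos":[18,-29.5,-42],"turn":[0,0,0],"hand":0}]}}

```text
clock: 5.22
eef_pos: [591.9, -48.3, 124.4]
eef_rot: [3.14, -0.002, -2.617]
wrist_force: [-0.2, 0.5, -0.5]
finger_gap: 0.8
```

Run:
```python
from fit import *
s=read_state();print(s['eef_pos'],s['eef_rot'],s['wrist_force'])
w=camera('wrist')[:,:,::-1];a=camera('scene')[:,:,::-1]
cv2.imwrite('pics/c3.png',np.hstack([cv2.resize(w[170:270,230:330],None,fx=4,fy=4,interpolation=cv2.INTER_CUBIC),cv2.resize(a[150:250,270:370],None,fx=4,fy=4,interpolation=cv2.INTER_CUBIC)]))
```

```text
[591.90602265 -48.2914323  124.38722165] [ 3.13974138e+00 -2.35176017e-03 -2.61715635e+00] [-0.20632011  0.50852733 -0.54382315]
```

View pics/c3.png

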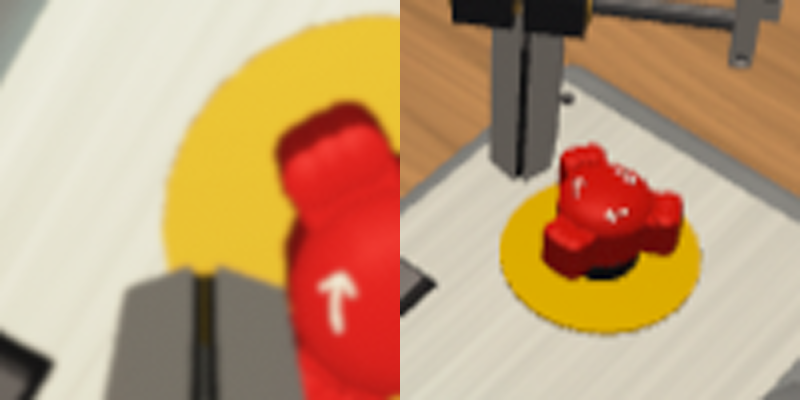

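The fingers sit over the gap, just outside the hub. I'll descend with a millimetre more clearance.

{"op": "carry_out", "data": {"series": [{"delta_pos":[1,-1.5,-8],"turn":[0,0,0],"hand":0},{"delta_pos":[1,-1.5,-16],"turn":[0,0,0],"hand":0},{"delta_pos":[1,-1.5,-24],"turn":[0,0,0],"hand":0},{"delta_pos":[1,-1.5,-30],"turn":[0,0,0],"hand":0},{"delta_pos":[1,-1.5,-30],"turn":[0,0,0],"hand":0}]}}

```text
clock: 5.95
eef_pos: [593.5, -50.1, 95.4]
eef_rot: [3.141, -0.001, -2.617]
wrist_force: [0.5, -0.4, -0.1]
finger_gap: 0.3
```

The descent made no contact. Now the clockwise arc, first part.

{"op": "carry_out", "data": {"series": [{"delta_pos":[-6,-2.5,0],"turn":[0,0,-0.175],"hand":0},{"delta_pos":[-12,-4,0],"turn":[0,0,-0.35],"hand":0},{"delta_pos":[-17,-4.5,0],"turn":[0,0,-0.49],"hand":0},{"delta_pos":[-22,-4,0],"turn":[0,0,-0.63],"hand":0},{"delta_pos":[-27,-3,0],"turn":[0,0,-0.77],"hand":0},{"delta_pos":[-27,-3,0],"turn":[0,0,-0.77],"hand":0}]}}

```text
clock: 6.7
eef_pos: [567.1, -53.5, 96.5]
eef_rot: [-3.141, 0.002, 2.895]
wrist_force: [3.1, -3.2, -2.2]
finger_gap: 0.8
```

Run:
```python
from fit import *
s=read_state();print(s['eef_pos'],s['eef_rot'],s['wrist_force'],s['moment'])
a=camera('scene')[:,:,::-1]
cv2.imwrite('pics/c4.png',cv2.resize(a[150:250,270:370],None,fx=5,fy=5,interpolation=cv2.INTER_CUBIC))
```

```text
[567.11840667 -53.51791483  96.52725473] [-3.14129474e+00  1.73800452e-03  2.89518107e+00] [ 3.06600123 -3.15167243 -2.23798071] [-0.60385331 -0.63721066 -0.05202961]
```

View pics/c4.png

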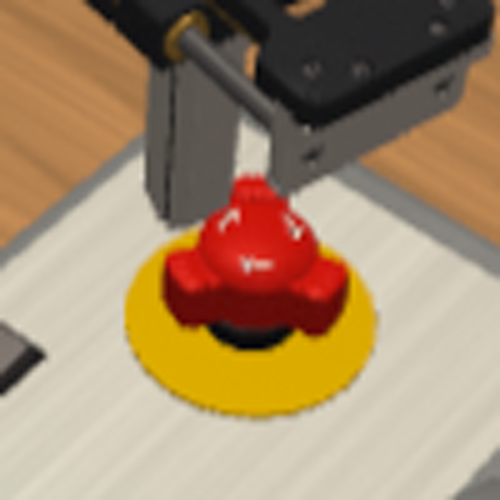

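The head has turned roughly 25°, clockwise as wanted. I'll carry on round by about 13° more.

{"op": "carry_out", "data": {"series": [{"delta_pos":[-3,0.8,0],"turn":[0,0,-0.08],"hand":0},{"delta_pos":[-6,1.8,0],"turn":[0,0,-0.16],"hand":0},{"delta_pos":[-8.5,3,0],"turn":[0,0,-0.24],"hand":0},{"delta_pos":[-8.5,3,0],"turn":[0,0,-0.24],"hand":0}]}}

```text
clock: 7.25
eef_pos: [558.7, -50.5, 96.5]
eef_rot: [-3.142, 0.002, 2.657]
wrist_force: [3.7, -4.5, 1.4]
finger_gap: 0.4
```

Run:
```python
from fit import *
s=read_state();print(s['eef_pos'],s['eef_rot'],s['wrist_force'],s['moment'])
a=camera('scene')[:,:,::-1];cv2.imwrite('pics/s5.png',a)
cv2.imwrite('pics/c5.png',cv2.resize(a[150:250,270:370],None,fx=5,fy=5,interpolation=cv2.INTER_CUBIC))
```

```text
[558.72254693 -50.49996373  96.47405908] [-3.14155713e+00  1.66290216e-03  2.65711343e+00] [ 3.66419645 -4.45028103  1.36268579] [-0.94439224 -0.53326531  0.00263957]
```

View pics/c5.png

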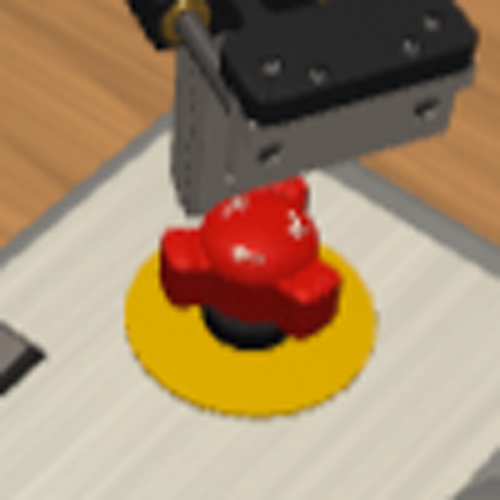

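More of the black collar shows and the head is turned further, so it looks sprung out. I'll check its height with the silhouette at the known axis.

Run:
```python
from fit import *
c=get_calibration('scene');S=4
def best(f,ctr,phis,zs):
    m=mask(cv2.resize(cv2.imread(f),None,fx=S,fy=S,interpolation=cv2.INTER_CUBIC))
    m[:170*S]=0;m[240*S:]=0;m[:,:295*S]=0;m[:,355*S:]=0
    r=[]
    for p in phis:
        for z in zs:
            s=sil('scene',c,*ctr,np.radians(p),z);r.append((round((s&m).sum()/(s|m).sum(),4),p,z))
    return sorted(r)[-4:]
Z=np.arange(114,124.1,1)
ctr=(574.7,-18.2)
print(best('pics/scene0.png',ctr,[0],Z));print(best('pics/s2.png',ctr,[0],Z));print(best('pics/s5.png',ctr,range(-50,-20,3),Z))
```

```text
[(np.float64(0.8307), 0, np.float64(119.0)), (np.float64(0.8316), 0, np.float64(122.0)), (np.float64(0.8354), 0, np.float64(121.0)), (np.float64(0.8375), 0, np.float64(120.0))]
[(np.float64(0.8273), 0, np.float64(117.0)), (np.float64(0.8289), 0, np.float64(115.0)), (np.float64(0.8298), 0, np.float64(116.0)), (np.float64(0.831), 0, np.float64(114.0))]
[(np.float64(0.82), -38, np.float64(120.0)), (np.float64(0.8202), -44, np.float64(121.0)), (np.float64(0.8208), -41, np.float64(120.0)), (np.float64(0.8233), -41, np.float64(121.0))]
```

The fit puts the head out (z about 121, against 120–122 before pressing) and turned about 40° (0.7 rad), so the latch let go. I'll draw the fingers away upward, then back off.

{"op": "carry_out", "data": {"series": [{"delta_pos":[0,0,12],"turn":[0,0,0],"hand":0},{"delta_pos":[0,0,40],"turn":[0,0,0],"hand":0},{"delta_pos":[-20,0,85],"turn":[0,0,0],"hand":0},{"delta_pos":[-70,-10,120],"turn":[0,0,0],"hand":0},{"delta_pos":[-130,-10,140],"turn":[0,0,0],"hand":0},{"delta_pos":[-130,-10,140],"turn":[0,0,0],"hand":0},{"delta_pos":[-130,-10,140],"turn":[0,0,0],"hand":0},{"delta_pos":[-130,-10,140],"turn":[0,0,0],"hand":0}]}}

```text
clock: 8.3
eef_pos: [428.7, -60.0, 235.2]
eef_rot: [-3.141, -0.002, 2.657]
wrist_force: [-0.5, -0.2, -0.3]
finger_gap: 0.3
```

Run:
```python
from fit import *
s=read_state();print(s['clock'],s['eef_pos'],s['wrist_force'],abs(s['qd']).max())
a=camera('scene')[:,:,::-1];o=cv2.imread('pics/scene0.png');t=camera('top')[:,:,::-1]
cv2.imwrite('pics/s6.png',a);cv2.imwrite('pics/t6.png',t)
z=lambda i:cv2.resize(i[130:310,180:360],None,fx=2.2,fy=2.2,interpolation=cv2.INTER_CUBIC)
cv2.imwrite('pics/c6.png',np.hstack([z(o),z(a)]))
d=cv2.absdiff(a[160:310,170:360],o[160:310,170:360]).max(2)>40
print(d.sum(),[(x+170,y+160) for y,x in np.argwhere(d)[:10]])
```

```text
8.3 [428.7429931  -60.00455204 235.15280524] [-0.46642501 -0.24535884 -0.26733645] 0.005585703513143955
0 []
```

View pics/c6.png

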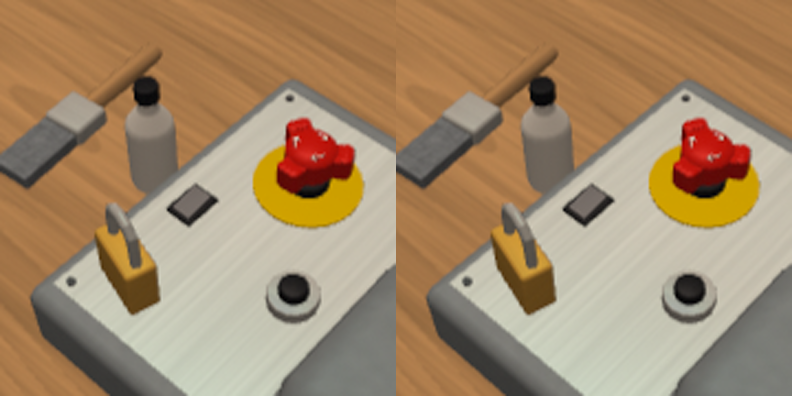

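View pics/s6.png

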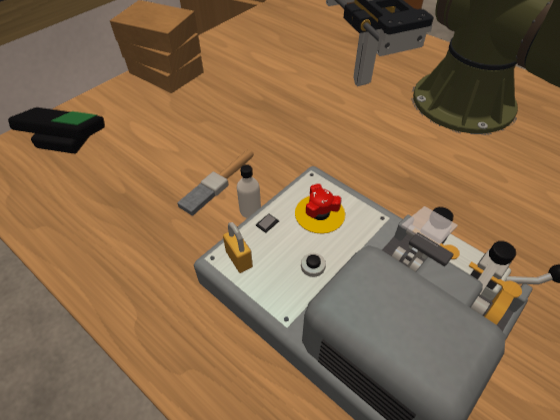

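The scene looks the same as at the start: no pixel around the deck differs by more than 40 levels. The head is out and at rest at (322,202), the start button is out, the bystanders are in place, and the hand is clear.

```bash
python3 -c "
from cell import *
print(sign_off())"
```

```text
the job is handed in; nothing more can be done
None
```

The stop-button check is done and handed in; the sign-off gave no verdict.

- **Pushing in:** I pushed the head in with the shut fingertips to its stop, at 21.8 N. With the hand off, it stayed latched about 5 mm lower and unturned.
- **Turning out:** I turned it clockwise by a lobe to about 0.7 rad. The camera showed it sprung out while still turned, and I then drew the fingers away upward.
- **Final state:** The last scene picture matches the first one around the deck, with no pixel differing by more than 40 levels. The head is out and back at rest, and the start button, padlock, bottle and brush have not moved. The arm is well clear, with a wrist force of about 0.6 N (noise level), at 8.3 s of the 38 s allowed.

No check failed. The cameras disagreed by up to about 3 mm on where the stop's axis is, and my outline fits were only about 83% overlap. I therefore judged the head's height by comparing pictures, not by absolute measurement.

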